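Purge the water flosser: clear the jar, hold the sprung dial at the third click

TASK

The water flosser must be run dry at full flow before it is put away, but a little glass jar has been left on its deck in the way of the dial: stand the jar gently on the clear middle part of the top acrylic tier, leaving the other things there alone. Then turn the flosser's sprung lever dial clockwise past its first two clicks to the third (the biggest white dot), short of the end stop, and keep it there for three seconds or more. The dial springs back to off if released, so finish while still holding it at the third click.

Things in the scene. Friction and masses are not known exactly. Their poses are not given: they have to be found in the camera images.
- flosser: White countertop water flosser, fixed to the ledge: housing 170 (x, depth) x 190 (y, width) mm, flat dark blue deck 70 mm above the ledge. Origin: centre of the underside, on the ledge; -x is the front. On the deck at the back stand a pale blue tank (x 25 to 80, y -60 to 90 mm, up to 131 mm above the ledge) and an upright handpiece (x 55, y -78 mm, 30 mm across, up to 185 mm above the ledge).
- dial (a joint): Angle of the lever dial, rad: 0 = off (lever points to the flosser's -x), growing clockwise seen from above. Clicks at 0.38, 0.76 and 1.14 (third, full flow); end stop 1.44. A spring turns it back to 0 from anywhere, through the clicks: 0.07 N m at 0 rising to 0.12 at the third click; each click adds a ripple of 0.05, hardest a quarter of the way to the next click, 0.17 N m at most.
- dial_grip (a point): Point on the dial's upright axis (flosser x -30, y -25 mm), 26 mm above the deck, turning with the dial. The lever is a white upright bar, flat parallel sides, 12 mm thick, reaching 40 mm from the axis to its pointing end (point's -x, red stripe on top) and 20 mm the other way; it stands from 6 to 33 mm above the deck on a grey disc of 44 mm diameter, 6 mm high. z points up.
- third_mark (a point): Biggest of three white dots on the deck, 47 mm from the dial's axis: the lever's pointing end lies over the line to it at the third click. Smaller white dots mark the first and second click and a red dot marks off. The jar may hide it at the start.
- jar: Small round glass jar with aluminium lid, 45 mm diameter, 42 mm tall, 0.08 to 0.14 kg, loose. Origin: centre of the underside, z up. It starts upright on the deck to the left (+y) of the dial, where it blocks the lever; it can be taken across its width along the flosser's x direction, where 35 mm or more are free on each side.
- tiers: Three stacking tiers of clear acrylic, fixed: 160 (x) x 256 (y) mm. Origin: centre of the underside, on the ledge. Tier floors at 8, 102 and 152 mm above the ledge; walls 4 mm thick. The top tier is open above, inside 152 x 248 mm, with a rim 18 mm high all round.
- top_tier (a point): Centre of the top tier's floor (on the floor's surface), axes as the tiers. The floor is clear for at least 65 mm to either side (y) of this point and over the whole depth (x).
- pill_bottle: Orange pill bottle with white twist cap, 40 mm diameter, 69 mm tall, loose, upright near one end (+y or -y) of the top tier. Origin: centre of the underside. Leave it alone.
- toothbrush: Short green toothbrush, 130 mm long, lying along the tiers' x near the other end of the top tier, 17 mm high at the bristles. Origin: mid length, underside. Leave it alone.
- denture_cup: Lidded white denture cup, 88 mm across the lid, 68 mm tall, loose in the lowest tier. Origin: centre of the underside. Leave it alone.
- nail_file: Steel nail file with black handle, 130 mm long, loose in the middle tier. Origin: near its mid length, underside. Leave it alone.
Not all that is in view belongs to the job. What is shaped like the jar but green or purple is not meant.

How it is judged:
On the way, in this order (a step that is already met when the one before it is completed fails the run):
1. the jar stands upright and released on the top tier (x of jar in the frame of tiers between -0.06 and 0.06 m and y of jar in the frame of tiers between -0.11 and 0.11 m and z of jar in the frame of top_tier between -0.004 and 0.006 m and angle between jar's own z axis and vertical below 0.1 rad and linear speed of jar below 0.03 m/s and contact force between the fingers and jar below 0.05 N), for 0.2 s.
2. the dial is held by the fingers at its third click for three seconds (2.5 s is enough) (value of joint dial between 0.98 and 1.3 rad and contact force between the fingers and flosser above 1 N), for 2.5 s.
At the end, for the whole second after the job is handed in: The fingers hold the dial at the third click (1.14 rad, between 0.98 and 1.30), the jar stands upright (within 0.1 rad) and at rest on the top tier's floor, released, and the pill bottle, toothbrush, denture cup and nail file are within 25 mm of where they began (all of step 1 and all of step 2 and distance of each of pill_bottle, toothbrush, denture_cup, nail_file from where it was at the start of the episode below 0.025 m); the arm keeps its last pose, push and grip.
It fails at once if the jar falls off the deck or the tiers (height (world z) of jar below 0.055 m).
It fails at once if the jar is tipped over (angle between jar's own z axis and vertical above 0.7 rad).
It fails at once if the jar is dropped (falls freely by some 20 mm) (linear speed of jar above 0.6 m/s and contact force between the fingers and jar below 0.05 N).
It fails at once if the pill bottle is knocked over (angle between pill_bottle's own z axis and vertical above 0.5 rad).
It also fails if it takes over 69 s, if anything falls off the work surface, if the arm or the gripper's body presses on something with over 40 N, if the wrist force passes 120 N, or if a joint passes its speed limit or range.

ROBOT

A 7-joint arm with a two-finger parallel gripper is mounted at the origin on the work surface. World frame = base frame: x ahead of the robot, y to its left, z up, the work surface at z = 0. Lengths are in m, angles in rad, forces in N, time in s.
With the tool pointing down it reaches from about 0.4 to 0.925 m from the base axis. Payload 4.1 kg.
Tool frame: the origin (TCP) lies midway between the tips of the shut fingers; the grasp point (between the pads) lies manip.pinch_z behind it (manip.pinch_z is the distance from the TCP to the grasp point, in m); z points along the fingers, y is the line along which they close (so a half turn about z gives the same grasp; the last joint's range is limited). The gripper opens to 85 mm and grips with 20 to 120 N. Pads are 22 mm wide; open, the fingers measure 114 mm over their backs; the gripper's body (76 mm by 85 mm) begins 54 mm behind the grasp point. The pads swing forward as they close: fully open they stand 13 mm farther back than shut.
Start: joints at [-1.443, 0.398, 0.045, 1.537, -0.019, 1.207, -0.051], TCP at [0.146, 0.633, 0.231] pointing down, gripper open.
Joint ranges: [-2.82, 2.82], [-0.49, 2.23], [-1.37, 1.46], [0, 2.46], [-1.36, 4.5], [0.23, 2], [-2.94, 2.94]. Speed limits (rad/s): [2.57, 2.57, 3.14, 3.14, 3.14, 3.14, 3.14].

INTERFACE

Orientations are given as a unit quaternion [x, y, z, w].
In Python, from station import readout, get_image, workorder, manip gives the robot as it stands.
- The arm moves only by the tool step_arm, never from a script. Its argument "series" is text: rows parted by semicolons, each of 7 numbers parted by spaces: the shift along the world's x, y, z each as a share of 0.05 m, from -1 to 1, then the turn, a rotation vector about the world's x, y, z each as a share of 0.08 rad, from -1 to 1, then the opening, from 0 (shut) to 1 (fully open). A call has 1 to 5 rows; each row shifts and turns the commanded pose from where the row before left it; what a row does not reach is not made up. A row lasts 1/10 s, in which the tool goes at most 50 mm and 8.59 degrees, less where a joint would pass 70% of its speed; a pose out of reach is approached as far as the arm can. A call with a number of a shift or a turn outside -1 to 1 is refused whole. A call with a gripper value outside its range is refused whole. The fingers move at their own pace and stop on an object; the grip force is fixed at half the most. Time passes only in rows, so rows that do not move let the fingers close. It gives the time, the measured TCP pose, the force, the opening and the grip force at its end, in the units of the state.
- readout.get_obs(): the state, without advancing time (a new reading comes with each control period).
- get_image(name): name is "side" or "top" or "wrist"; returns a dict with "frame" (420x560x3 uint8, red, green, blue), "K" (3x3 intrinsics, pixels), "R" (3x3) and "t" (3): a world point X has camera coordinates R X + t. Camera axes: x right, y down, z forward; pixel columns grow to the right and rows downward; lengths in m; the calibration is good to about 2 mm. A picture is of the moment at which its call begins. There is no depth.
- workorder.hand_in(): hands the job in; it is judged then, once.
The state is a dict: "t": time; "joint_positions": joint angles; "joint_velocities": joint speeds; "tau": joint torques, N m; "ee_pos": TCP position; "tcp_rot": TCP orientation; "ft_force": force on the tool from outside, world axes, zero at the start; "wrist_torque": the same for the moment, N m; "grip_width": finger opening in m; "grip_force": force on a finger pad.
Only numpy, scipy, OpenCV 4.12 (cv2) and the standard library are available. Lean on these libraries where they do the work, as an engineer would, in place of code of your own. Each camera call takes 0.05 s, during which the arm holds its last target. There are 200 camera calls.

## Working session

There is one attempt and no reset: what is moved stays moved. The work goes in short steps, Python scripts to look and compute and a tool call to move; the robot and the scene stay as the last step left them, time stands still between calls to the robot, and variables do not carry over. Pictures are saved under pics/ and viewed, at most 10 in all, crops included, and the job is handed in when it is done.

Besides the shell and the picture viewer there is one more tool, called after "Request:" by a JSON object that holds its "fn" and its "kwargs", one argument or row to a line. step_arm: Moves the arm, as the interface text tells. Shift numbers are shares of 0.05 m and turn numbers shares of 0.08 rad, none past 1 either way. Its arguments: {"type":"object","properties":{"series":{"type":"string"}},"required":["series"]}

```bash
mkdir -p pics
cat > h.py <<'E'
import numpy as np, cv2
from station import readout,get_image,workorder,manip
def grab(n,f=None):
    d=get_image(n)
    if f: cv2.imwrite(f'pics/{f}.png',d['frame'][:,:,::-1]); np.savez(f'pics/{f}.npz',**{k:np.array(v) for k,v in d.items()})
    return d
def ray(d,u,v):
    R,t=np.array(d['R']),np.array(d['t']); K=np.array(d['K'])
    r=R.T@np.linalg.inv(K)@np.array([u,v,1.]); return -R.T@t, r/np.linalg.norm(r)
def plane(d,u,v,z):
    c,r=ray(d,u,v); return c+r*(z-c[2])/r[2]
def tri(*obs):
    A=np.zeros((3,3));b=np.zeros(3);L=[ray(*o) for o in obs]
    for c,r in L:
        P=np.eye(3)-np.outer(r,r);A+=P;b+=P@c
    X=np.linalg.solve(A,b); return X,[np.linalg.norm((np.eye(3)-np.outer(r,r))@(X-c)) for c,r in L]
def proj(d,X):
    p=np.array(d['K'])@(np.array(d['R'])@np.array(X)+np.array(d['t'])); return p[:2]/p[2]
E
python3 - <<'E'
from h import *
a=grab('side','s0');b=grab('top','t0');w=grab('wrist','w0')
cv2.imwrite('pics/all.png',cv2.resize(np.hstack([a['frame'],w['frame']])[:,:,::-1],(800,300)))
for d in(a,b,w): print(-np.array(d['R']).T@d['t'],np.array(d['K'])[0,0])
o=readout.get_obs();print({k:np.round(v,3) for k,v in o.items()},manip.pinch_z)
E
```

```text
[-0.01921236  0.68537177  0.6079118 ] 504.5710047388789
[0.32077192 0.02557548 1.0053206 ] 443.59729490023733
[0.076989   0.64832646 0.37229959] 336.34773269138515
{'t': np.float64(0.15), 'joint_positions': array([-1.443,  0.399,  0.045,  1.538, -0.019,  1.207, -0.051]), 'joint_velocities': array([-0.   , -0.002,  0.001, -0.003, -0.   ,  0.   ,  0.001]), 'tau': array([ 2.0000e-03, -4.7557e+01,  1.3670e+00, -2.5451e+01,  1.2000e-02,
        6.0000e-03,  0.0000e+00]), 'ee_pos': array([0.146, 0.633, 0.23 ]), 'tcp_rot': array([ 0.113,  0.994, -0.001, -0.   ]), 'ft_force': array([-0.349,  0.351,  0.169]), 'wrist_torque': array([-0.033,  0.021,  0.035]), 'grip_force': np.float64(0.0), 'grip_width': np.float64(0.085)} 0.0187
```

View pics/t0.png

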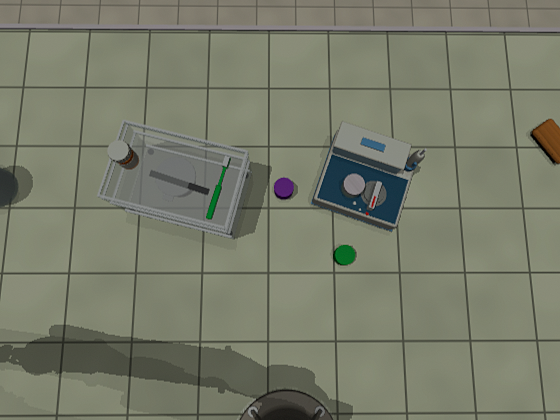

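View pics/s0.png

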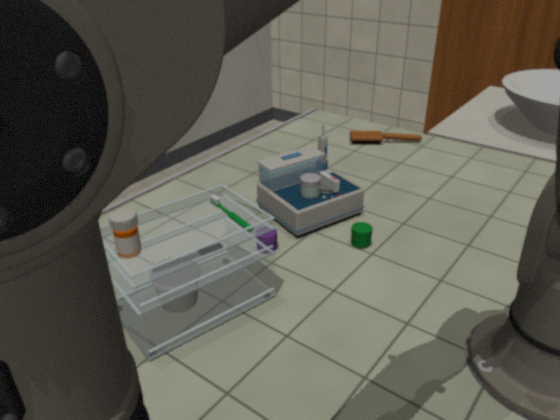

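Top view: the jar lid is at about (354,184), the lever at (375,195) with its red stripe pointing to the lower left, and the flosser deck spans roughly (315–412, 150–228). The tiers span (100–250, 122–238), with the pill bottle at (119,150) and the toothbrush at (217,190). The side view shows the jar at (310,185) and the bottle at (125,230). I'll zoom in on both.

Run:
```python
import cv2,numpy as np
t=cv2.imread('pics/t0.png');s=cv2.imread('pics/s0.png')
A=cv2.resize(t[115:240,305:430],(500,500),interpolation=cv2.INTER_CUBIC)
B=cv2.resize(s[145:235,250:370],None,fx=4,fy=4,interpolation=cv2.INTER_CUBIC)
cv2.imwrite('pics/z1.png',cv2.resize(A,(600,600)))
C=cv2.resize(t[115:245,95:255],None,fx=2.5,fy=2.5,interpolation=cv2.INTER_CUBIC) #400x325
D=cv2.resize(s[180:350,95:285],None,fx=2.1,fy=2.1) #399x357
B=cv2.resize(s[145:235,250:370],None,fx=3.3,fy=3.3)
o=np.zeros((600,800,3),np.uint8);o[:325,:400]=C;o[:357,400:799]=D
b=cv2.resize(s[150:210,270:370],(400,240),interpolation=cv2.INTER_CUBIC);o[360:600,400:800]=b
cv2.imwrite('pics/z2.png',o)
```

```text
(no output)
```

View pics/z1.png

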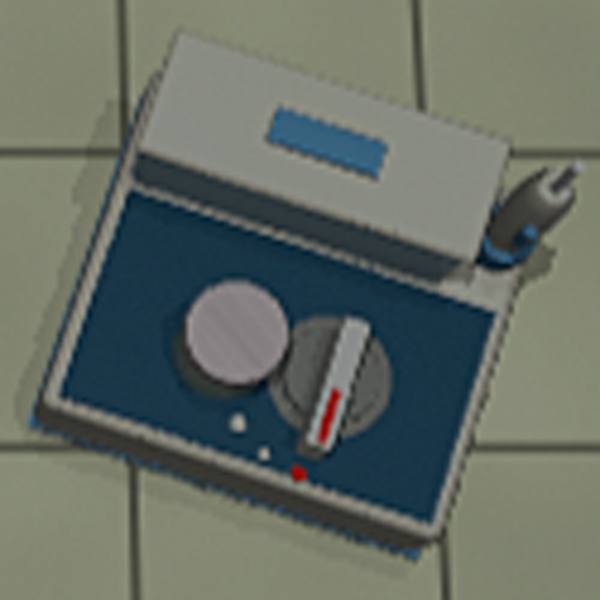

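View pics/z2.png

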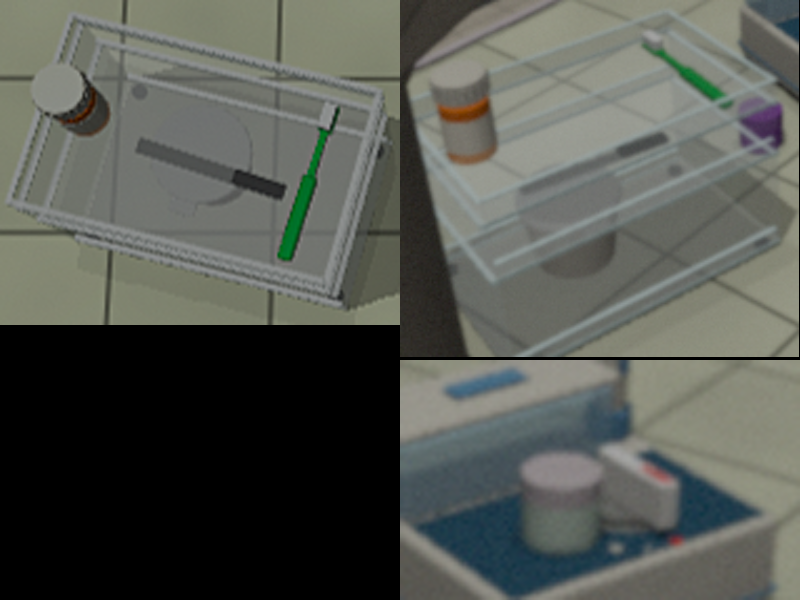

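Crops: the jar lid is at z1 (238,331), the red off dot at z1 (299,473), and the lever top runs from (357,320) to (320,443). In z2's side crop the lid is at (562,474) and the red dot at (677,541). The top rim corners are at z2 (72,14), (384,92), (330,290) and (10,203), and in the side crop at (672,12) and (776,80).

Run:
```python
from h import *
S=dict(np.load('pics/s0.npz'));T=dict(np.load('pics/t0.npz'))
q=lambda x,y,s,ox,oy:((x+.5)/s-.5+ox,(y+.5)/s-.5+oy)
z1=lambda x,y:q(x,y,4.8,305,115)
zf=lambda x,y:q(x-400,y-360,4,270,150)
zt=lambda x,y:q(x,y,2.5,95,115)
zs=lambda x,y:q(x-400,y,2.1,95,180)
# jar lid, top view by mask: 
for n,a,b in [('lid',(238,331),(562,474)),('red',(299,473),(677,541)),('levfront',(320,443),(667,484)),('levrear',(357,320),(611,450)),('dot1',(264,454),(648,546)),('dot2',(238,422),(616,548))]:
    print(n,*[np.round(x,4) for x in tri((T,*z1(*a)),(S,*zf(*b)))])
for n,a,b in [('rimBR',(384,92),(776,80)),('rimBL',(72,14),(672,12))]:
    print(n,*[np.round(x,4) for x in tri((T,*zt(*a)),(S,*zs(*b)))])
for n,p,z in [('rim',(384,92),.17),('rim',(72,14),.17),('rim',(10,203),.17),('rim',(330,290),.17),('cap',(60,91),.221),('brushhead',(330,115),.165),('brushtail',(287,255),.16)]:
    print(n,np.round(plane(T,*zt(*p),z),4))
for n,p,z in [('deckFL',(62,400),.07),('deckFR',(438,524),.07),('deckBR',(497,310),.07),('deckBL',(130,192),.07),('lid',(238,331),.112),('red',(299,473),.07),('d1',(264,454),.07),('d2',(238,422),.07),('lf',(320,443),.103),('lr',(357,320),.103),('outFR',(438,535),.07),('outFL',(40,408),.07),('tankBL',(180,32),.131),('tankBR',(512,140),.131),('tankFR',(474,262),.131),('tankFL',(136,152),.131)]:
    print(n,np.round(plane(T,*z1(*p),z),4))
```

```text
lid [ 0.5352 -0.142   0.1108] [0.0004 0.0004]
red [ 0.4793 -0.1742  0.0727] [0.0004 0.0004]
levfront [ 0.4878 -0.1766  0.1045] [0.0005 0.0005]
levrear [ 0.5406 -0.1967  0.1026] [0.0021 0.0021]
dot1 [ 0.488  -0.1586  0.0736] [0.0001 0.0001]
dot2 [ 0.5024 -0.1478  0.0725] [0.0005 0.0005]
rimBR [0.55   0.0527 0.119 ] [0.055 0.055]
rimBL [0.5254 0.2315 0.2926] [0.0792 0.0792]
rim [0.5855 0.0752 0.17  ]
rim [0.6492 0.3225 0.17  ]
rim [0.4963 0.3599 0.17  ]
rim [0.4293 0.1142 0.17  ]
cap [0.5695 0.3093 0.221 ]
brushhead [0.5682 0.1176 0.165 ]
brushtail [0.4577 0.1489 0.16  ]
deckFL [ 0.5133 -0.0692  0.07  ]
deckFR [ 0.4571 -0.2358  0.07  ]
deckBR [ 0.5553 -0.2678  0.07  ]
deckBL [ 0.6106 -0.1021  0.07  ]
lid [ 0.5352 -0.1416  0.112 ]
red [ 0.4801 -0.1746  0.07  ]
d1 [ 0.4887 -0.1592  0.07  ]
d2 [ 0.5033 -0.1481  0.07  ]
lf [ 0.4877 -0.1772  0.103 ]
lr [ 0.5424 -0.1956  0.103 ]
outFR [ 0.4522 -0.2356  0.07  ]
outFL [ 0.5097 -0.0592  0.07  ]
tankBL [ 0.6641 -0.1173  0.131 ]
tankBR [ 0.6154 -0.2594  0.131 ]
tankFR [ 0.561 -0.24   0.131]
tankFL [ 0.6096 -0.0968  0.131 ]
```

Heights and sizes agree: lid at 0.111 (expected 0.112), deck at 0.07, rim 255 × 157 mm. The dial axis is at about (0.525,-0.190), flosser yaw is -18.6°, the jar is at (0.535,-0.142), and the tier centre is (0.540,0.218) with yaw about -14.2°. Moving above the jar now.

Request:
{"fn": "step_arm", "kwargs": {
  "series": "0.6 -0.8 0.4 0 0 -1 0.75; 0.6 -0.8 0.4 0 0 -1 0.75; 0.6 -0.8 0.4 0 0 -1 0.75; 0.6 -0.8 0.4 0 0 -1 0.75; 0.6 -0.8 0.4 0 0 -1 0.75"
}}

```text
t: 0.65
ee_pos: [0.2862, 0.4458, 0.3247]
tcp_rot: [0.31, 0.951, -0.0, -0.0]
ft_force: [0.4, 0.3, 0.4]
grip_width: 0.0641
grip_force: 0.0
```

Request:
{"fn": "step_arm", "kwargs": {
  "series": "0.6 -0.8 0 0 0 -1 0.75; 0.6 -0.8 0 0 0 -1 0.75; 0.6 -0.8 0 0 0 -1 0.75; 0.6 -0.8 0 0 0 -1 0.75; 0.6 -0.8 0 0 0 -1 0.75"
}}

```text
t: 1.15
ee_pos: [0.4361, 0.2458, 0.3242]
tcp_rot: [0.492, 0.87, 0.0, -0.0]
ft_force: [0.8, 0.7, 0.2]
grip_width: 0.0638
grip_force: 0.0
```

Request:
{"fn": "step_arm", "kwargs": {
  "series": "0.1 -0.75 0 0 0 -1 0.75; 0.1 -0.75 0 0 0 -1 0.75; 0.1 -0.75 0 0 0 -1 0.75; 0.1 -0.75 0 0 0 -1 0.75; 0.1 -0.75 0 0 0 -1 0.75"
}}

```text
t: 1.65
ee_pos: [0.4602, 0.0586, 0.324]
tcp_rot: [0.656, 0.755, 0.0, -0.0]
ft_force: [0.5, -0.4, 0.1]
grip_width: 0.0639
grip_force: 0.0
```

Request:
{"fn": "step_arm", "kwargs": {
  "series": "0.1 -0.75 0 0 0 -1 0.75; 0.1 -0.75 0 0 0 -1 0.75; 0.1 -0.75 0 0 0 -1 0.75; 0.1 -0.75 0 0 0 -1 0.75; 0.1 -0.75 0 0 0 -0.8 0.75"
}}

```text
t: 2.15
ee_pos: [0.4852, -0.1287, 0.3242]
tcp_rot: [0.787, 0.616, 0.0, -0.0]
ft_force: [0.6, 0.4, -0.2]
grip_width: 0.064
grip_force: 0.0
```

Request:
{"fn": "step_arm", "kwargs": {
  "series": "0.5 0 -0.4 0 0 -0.8 0.75; 0.25 -0.05 -0.6 0 0 0 0.75; 0 0 -0.6 0 0 0 0.75; 0 0 0 0 0 0 0.75; 0 0 0 0 0 0 0.75"
}}

```text
t: 2.65
ee_pos: [0.5226, -0.1299, 0.2444]
tcp_rot: [0.806, 0.592, -0.0, -0.0]
ft_force: [0.4, -0.3, -1.1]
grip_width: 0.0638
grip_force: 0.0
```

Run:
```python
from h import *
w=grab('wrist','w1');o=readout.get_obs();print(o['ee_pos'],o['tcp_rot'],o['grip_width'])
print('jar lid expected',proj(w,[.535,-.142,.112]),'axis',proj(w,[.525,-.19,.103]),'red',proj(w,[.4801,-.1746,.07]),'lf',proj(w,[.4877,-.1772,.103]),'tcp',proj(w,o['ee_pos']))
```

```text
[ 0.52337889 -0.13007947  0.24544581] [8.06027109e-01 5.91877993e-01 6.47389147e-04 5.67358576e-04] 0.06414371743150482
jar lid expected [293.03310403 205.51178026] axis [297.02397191 254.17051064] red [247.87440875 239.52163492] lf [253.87331811 253.11988247] tcp [276.36875931 268.28501353]
```

View pics/w1.png

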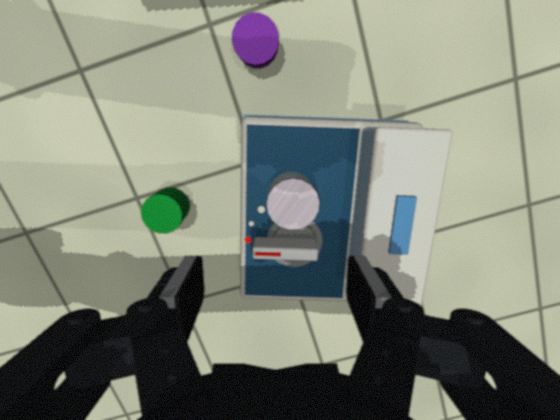

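The wrist view agrees with the measurements: lid at (293,204), red dot (247,239) and lever tip (254,251) are all within 1–2 px of prediction. Next I'll centre over the jar and descend.

Request:
{"fn": "step_arm", "kwargs": {
  "series": "0.23 -0.24 0 0 0 -0.25 0.75; 0 0 -0.8 0 0 0 0.75; 0 0 -0.8 0 0 0 0.75; 0 0 -0.8 0 0 0 0.75; 0 0 0 0 0 0 0.75"
}}

```text
t: 3.2
ee_pos: [0.5318, -0.1404, 0.1216]
tcp_rot: [0.812, 0.584, -0.002, -0.003]
ft_force: [-1.5, 0.5, 0.3]
grip_width: 0.0645
grip_force: 0.0
```

Request:
{"fn": "step_arm", "kwargs": {
  "series": "0.06 -0.03 -0.4 0 0 0 0.75; 0 0 -0.4 0 0 0 0.75; 0 0 0 0 0 0 0.75; 0 0 0 0 0 0 0.75"
}}

```text
t: 3.6
ee_pos: [0.5391, -0.1437, 0.0867]
tcp_rot: [0.812, 0.584, 0.001, 0.001]
ft_force: [-0.3, 0.6, 0.4]
grip_width: 0.0641
grip_force: 0.0
```

Request:
{"fn": "step_arm", "kwargs": {
  "series": "0 0 0 0 0 0 0.4; 0 0 0 0 0 0 0.3; 0 0 0 0 0 0 0.3; 0 0 0 0 0 0 0.3; 0 0 0 0 0 0 0.3"
}}

```text
t: 4.1
ee_pos: [0.5387, -0.1436, 0.0867]
tcp_rot: [0.812, 0.584, 0.001, 0.001]
ft_force: [-1.4, 1.2, 8.5]
grip_width: 0.0436
grip_force: 59.7
```

Request:
{"fn": "step_arm", "kwargs": {
  "series": "0 0 0.1 0 0 0 0.3; 0 0 0.3 0 0 0 0.3; 0 0 0.6 0 0 0 0.3; 0 0 0.8 0 0 0 0.3; 0 0 0.8 0 0 0 0.3"
}}

```text
t: 4.6
ee_pos: [0.537, -0.1436, 0.2165]
tcp_rot: [0.812, 0.584, -0.0, 0.0]
ft_force: [0.5, -0.2, -1.8]
grip_width: 0.043
grip_force: 61.1
```

Request:
{"fn": "step_arm", "kwargs": {
  "series": "0 0 0.7 0 0 0 0.3; 0 0 0.3 0 0 0 0.3; 0 0.3 0 0 0 0.2 0.3; 0 0.6 0 0 0 0.2 0.3; 0 0.7 0 0 0 0.2 0.3"
}}

```text
t: 5.1
ee_pos: [0.5359, -0.0621, 0.2624]
tcp_rot: [0.798, 0.603, -0.001, -0.001]
ft_force: [1.4, 0.0, -0.4]
grip_width: 0.0429
grip_force: 61.1
```

Request:
{"fn": "step_arm", "kwargs": {
  "series": "0 0.8 0 0 0 0.2 0.3; 0 0.8 0 0 0 0.2 0.3; 0 0.8 0 0 0 0 0.3; 0 0.8 0 0 0 0 0.3; 0 0.8 0 0 0 0 0.3"
}}

```text
t: 5.6
ee_pos: [0.5352, 0.1395, 0.262]
tcp_rot: [0.787, 0.617, -0.002, -0.001]
ft_force: [0.6, -0.1, -1.5]
grip_width: 0.0434
grip_force: 61.1
```

Request:
{"fn": "step_arm", "kwargs": {
  "series": "0 0.7 0 0 0 0 0.3; 0 0.4 0 0 0 0 0.3; 0 0.2 0 0 0 0 0.3; 0 0 0 0 0 0 0.3; 0 0 0 0 0 0 0.3"
}}

```text
t: 6.1
ee_pos: [0.5375, 0.1994, 0.2639]
tcp_rot: [0.789, 0.615, -0.001, 0.001]
ft_force: [0.1, -0.8, -0.5]
grip_width: 0.0432
grip_force: 61.1
```

Run:
```python
from h import *
o=readout.get_obs();print(o['ee_pos'],o['tcp_rot'],o['grip_width'],o['grip_force'])
t=grab('top','t2');s=grab('side','s2');w=grab('wrist','w2')
cv2.imwrite('pics/c2.png',np.hstack([cv2.resize(t['frame'][90:250,90:290],(400,320)),cv2.resize(s['frame'][100:340,90:390],(400,320))])[:,:,::-1])
cv2.imwrite('pics/c2.png',np.vstack([cv2.imread('pics/c2.png'),np.hstack([cv2.resize(w['frame'],(373,280)),np.zeros((280,427,3),np.uint8)])[:,:,::-1]]))
```

```text
[0.53749662 0.19939412 0.26391727] [ 7.88677375e-01  6.14806720e-01 -6.32411527e-04  5.43671804e-04] 0.04321361305836189 61.096251010894775
```

View pics/c2.png

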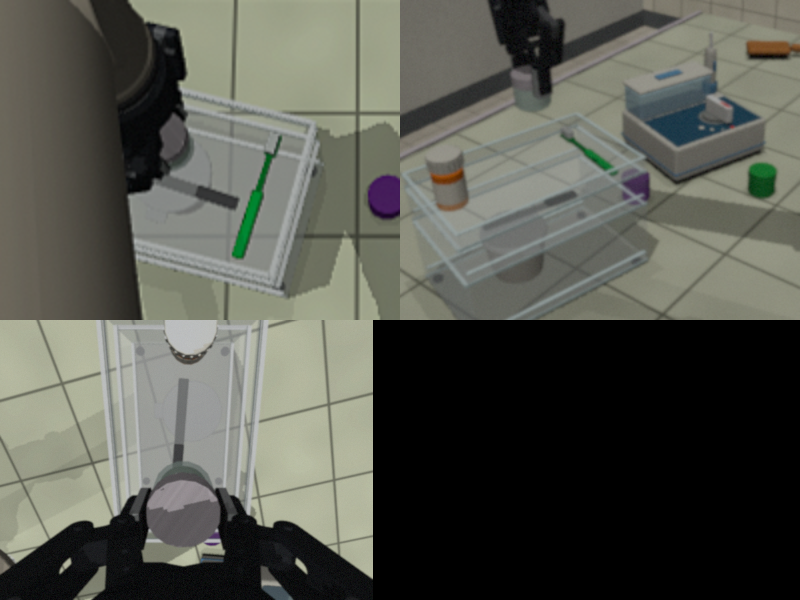

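The jar hangs upright in the fingers, at the left side of the side crop (530,90), and the tier below is clear. Now lowering it.

Request:
{"fn": "step_arm", "kwargs": {
  "series": "0.05 0.4 0 0 0 0 0.3; 0 0 -0.5 0 0 0 0.3; 0 0 -0.6 0 0 0 0.3; 0 0 -0.4 0 0 0 0.3; 0 0 0 0 0 0 0.3"
}}

```text
t: 6.75
ee_pos: [0.5378, 0.2217, 0.1863]
tcp_rot: [0.788, 0.616, -0.003, -0.001]
ft_force: [-1.3, -0.5, -0.7]
grip_width: 0.0431
grip_force: 61.1
```

Request:
{"fn": "step_arm", "kwargs": {
  "series": "0 0 0 0 0 0 0.3; 0 0 0 0 0 0 0.3"
}}

```text
t: 6.95
ee_pos: [0.5411, 0.2222, 0.1908]
tcp_rot: [0.788, 0.616, 0.001, 0.0]
ft_force: [0.4, -0.3, -0.7]
grip_width: 0.0429
grip_force: 61.1
```

Request:
{"fn": "step_arm", "kwargs": {
  "series": "0 0 -0.2 0 0 0 0.3; 0 0 -0.14 0 0 0 0.3; 0 0 0 0 0 0 0.3; 0 0 0 0 0 0 0.3"
}}

```text
t: 7.35
ee_pos: [0.5397, 0.2216, 0.1719]
tcp_rot: [0.788, 0.616, -0.0, 0.0]
ft_force: [0.9, 0.5, -0.3]
grip_width: 0.0432
grip_force: 61.1
```

Request:
{"fn": "step_arm", "kwargs": {
  "series": "0 0 -0.04 0 0 0 0.3; 0 0 0 0 0 0 0.3; 0 0 0 0 0 0 0.3"
}}

```text
t: 7.65
ee_pos: [0.54, 0.2217, 0.1703]
tcp_rot: [0.788, 0.616, 0.0, 0.0]
ft_force: [-0.1, -0.1, -1.7]
grip_width: 0.0431
grip_force: 61.1
```

Request:
{"fn": "step_arm", "kwargs": {
  "series": "0 0 -0.04 0 0 0 0.3; 0 0 0 0 0 0 0.3; 0 0 0 0 0 0 0.3"
}}

```text
t: 7.95
ee_pos: [0.5402, 0.2218, 0.1687]
tcp_rot: [0.788, 0.616, 0.0, 0.0]
ft_force: [-0.6, 0.1, 3.9]
grip_width: 0.0431
grip_force: 61.3
```

Contact at z 0.1687, exactly as predicted. Releasing and rising straight up.

Request:
{"fn": "step_arm", "kwargs": {
  "series": "0 0 0 0 0 0 0.6; 0 0 0 0 0 0 0.75; 0 0 0 0 0 0 0.75; 0 0 0 0 0 0 0.75; 0 0 0 0 0 0 0.75"
}}

```text
t: 8.45
ee_pos: [0.5399, 0.2217, 0.1681]
tcp_rot: [0.788, 0.616, -0.0, 0.0]
ft_force: [0.4, -0.2, -0.5]
grip_width: 0.0639
grip_force: 0.0
```

Request:
{"fn": "step_arm", "kwargs": {
  "series": "0 0 0.2 0 0 0 0.75; 0 0 0.4 0 0 0 0.75; 0 0 0.8 0 0 0 0.75; 0 0 0.8 0 0 0 0.75; 0 0 0 0 0 0 0.75"
}}

```text
t: 8.95
ee_pos: [0.5436, 0.2223, 0.285]
tcp_rot: [0.788, 0.616, 0.006, 0.001]
ft_force: [0.6, 0.3, -0.2]
grip_width: 0.064
grip_force: 0.0
```

Run:
```python
from h import *
o=readout.get_obs();print(o['ee_pos'],o['tcp_rot'],o['grip_width'],o['grip_force'])
w=grab('wrist','w3');s=grab('side','s3');t=grab('top')
cv2.imwrite('pics/c3.png',np.hstack([cv2.resize(w['frame'],(400,300)),cv2.resize(s['frame'][100:325,90:390],(400,300))])[:,:,::-1])
print(proj(w,[.54,.222,.194]))
```

```text
[0.54360817 0.22226448 0.28499093] [0.78802597 0.61561233 0.00595122 0.00105197] 0.06400198033132577 0.0
[268.93893067 213.31939812]
```

View pics/c3.png

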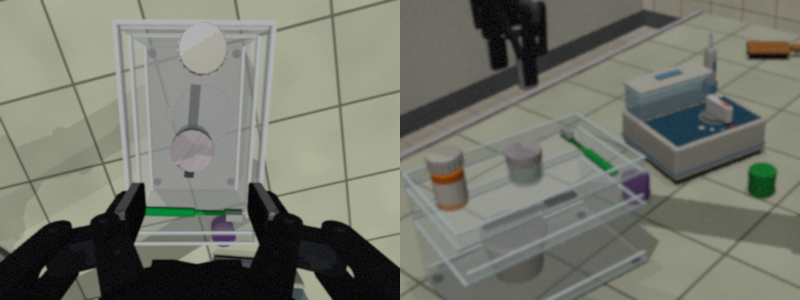

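The jar stands upright at the tier's centre, at (192,148) in the wrist half and (523,160) in the side half, and the other items are undisturbed. Next I move to the dial while turning the tool so it closes across the lever.

Request:
{"fn": "step_arm", "kwargs": {
  "series": "0 -0.3 0 0 0 1 0.75; 0 -0.43 0 0 0 1 0.6; 0 -0.43 0 0 0 1 0.5; 0 -0.43 0 0 0 1 0.5; 0 -0.43 0 0 0 1 0.5"
}}

```text
t: 9.6
ee_pos: [0.5388, 0.1197, 0.2766]
tcp_rot: [0.649, 0.761, -0.001, -0.001]
ft_force: [-0.4, -0.3, 0.5]
grip_width: 0.0431
grip_force: 0.0
```

Request:
{"fn": "step_arm", "kwargs": {
  "series": "0 -0.43 0 0 0 1 0.5; 0 -0.43 0 0 0 1 0.5; 0 -0.43 0 0 0 1 0.5; 0 -0.43 0 0 0 1 0.5; 0 -0.43 0 0 0 1 0.5"
}}

```text
t: 10.1
ee_pos: [0.5388, 0.0124, 0.2766]
tcp_rot: [0.484, 0.875, -0.001, -0.001]
ft_force: [1.0, 0.9, 0.5]
grip_width: 0.0426
grip_force: 0.0
```

Request:
{"fn": "step_arm", "kwargs": {
  "series": "-0.04 -0.43 0 0 0 1 0.5; -0.04 -0.43 0 0 0 1 0.5; -0.04 -0.43 0 0 0 1 0.5; -0.04 -0.43 0 0 0 1 0.5; -0.04 -0.43 0 0 0 1 0.5"
}}

```text
t: 10.6
ee_pos: [0.5287, -0.0949, 0.2767]
tcp_rot: [0.301, 0.954, -0.0, -0.001]
ft_force: [0.5, 0.2, 0.6]
grip_width: 0.0432
grip_force: 0.0
```

Request:
{"fn": "step_arm", "kwargs": {
  "series": "-0.04 -0.43 0 0 0 1 0.5; -0.04 -0.43 0 0 0 1 0.5; -0.04 -0.43 -0.3 0 0 1 0.5; -0.04 -0.43 -0.5 0 0 0.6 0.5; 0 0 0 0 0 0 0.5"
}}

```text
t: 11.1
ee_pos: [0.5178, -0.1828, 0.2341]
tcp_rot: [0.165, 0.986, -0.001, -0.004]
ft_force: [-1.1, 0.4, 0.2]
grip_width: 0.0431
grip_force: 0.0
```

Run:
```python
from h import *
o=readout.get_obs();r=o['tcp_rot'];print(o['ee_pos'],r,o['grip_width'],o['joint_positions'],'tooly',2*np.degrees(np.arctan2(r[1],r[0]))-90)
w=grab('wrist','w4')
for p in ([.525,-.19,.103],[.4877,-.1772,.103],[.4801,-.1746,.07]): print(proj(w,p))
```

```text
[ 0.51776731 -0.18278359  0.2341116 ] [ 1.65316218e-01  9.86230660e-01 -8.38571357e-04 -4.35094063e-03] 0.04309551796121201 [-0.29020789  0.26680195  0.66560081  1.78354611 -0.17489003  1.16027553
  1.66835291] tooly 70.96860199573038
[270.73247311 209.41987577]
[270.48605264 162.90415298]
[270.9902816  148.78969469]
```

View pics/w4.png

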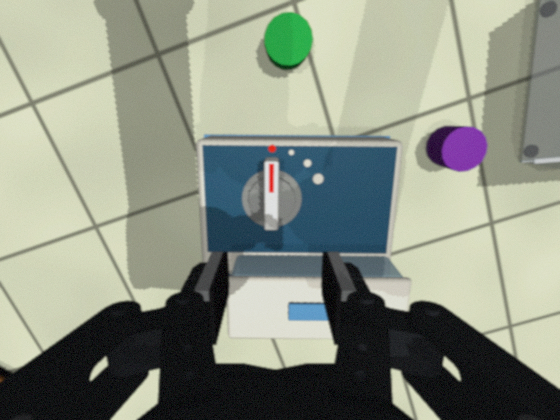

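The third dot is now visible at (318,179), at about 66° around the axis as expected. The lever at (272,160)–(271,230) matches prediction within 2 px. Descending over it.

Request:
{"fn": "step_arm", "kwargs": {
  "series": "0.12 -0.14 0 0 0 0.1 0.5; 0 0 -0.7 0 0 0 0.5; 0 0 -0.7 0 0 0 0.5; 0 0 -0.7 0 0 0 0.5; 0 0 0 0 0 0 0.5"
}}

```text
t: 11.65
ee_pos: [0.5259, -0.1848, 0.1296]
tcp_rot: [0.158, 0.987, 0.0, -0.004]
ft_force: [-0.6, -0.4, 0.7]
grip_width: 0.0427
grip_force: 0.0
```

Request:
{"fn": "step_arm", "kwargs": {
  "series": "0 0 0 0 0 0 0.5; 0 0 0 0 0 0 0.5"
}}

```text
t: 11.85
ee_pos: [0.53, -0.1876, 0.1355]
tcp_rot: [0.158, 0.987, -0.0, 0.002]
ft_force: [0.8, -0.4, -0.4]
grip_width: 0.0428
grip_force: 0.0
```

Request:
{"fn": "step_arm", "kwargs": {
  "series": "-0.1 -0.04 -0.3 0 0 0 0.5; 0 0 -0.4 0 0 0 0.5; 0 0 -0.3 0 0 0 0.5; 0 0 0 0 0 0 0.5; 0 0 0 0 0 0 0.5"
}}

```text
t: 12.35
ee_pos: [0.5237, -0.1895, 0.084]
tcp_rot: [0.159, 0.987, -0.0, 0.001]
ft_force: [0.2, -0.2, 1.3]
grip_width: 0.0426
grip_force: 0.0
```

Request:
{"fn": "step_arm", "kwargs": {
  "series": "0 0 0 0 0 0 0.5; 0 0 0 0 0 0 0.5"
}}

```text
t: 12.55
ee_pos: [0.5237, -0.1896, 0.0841]
tcp_rot: [0.159, 0.987, 0.0, 0.001]
ft_force: [0.6, 0.1, -0.7]
grip_width: 0.0428
grip_force: 0.0
```

Well placed, so I'll close on the lever.

Request:
{"fn": "step_arm", "kwargs": {
  "series": "0 0 0 0 0 0 0.2; 0 0 0 0 0 0 0; 0 0 0 0 0 0 0; 0 0 0 0 0 0 0; 0 0 0 0 0 0 0"
}}

```text
t: 13.05
ee_pos: [0.5232, -0.1891, 0.0837]
tcp_rot: [0.159, 0.987, 0.0, 0.0]
ft_force: [-1.0, 2.1, 5.2]
grip_width: 0.0108
grip_force: 61.4
```

Request:
{"fn": "step_arm", "kwargs": {
  "series": "0 0 0 0 0 -0.5 0; 0 0 0 0 0 -0.5 0; 0 0 0 0 0 -0.5 0; 0 0 0 0 0 -0.5 0; 0 0 0 0 0 0 0"
}}

```text
t: 13.55
ee_pos: [0.5233, -0.189, 0.0837]
tcp_rot: [0.237, 0.972, 0.0, 0.0]
ft_force: [-0.9, 2.7, 6.4]
grip_width: 0.0107
grip_force: 61.2
```

Request:
{"fn": "step_arm", "kwargs": {
  "series": "0 0 0 0 0 -0.8 0; 0 0 0 0 0 -0.8 0; 0 0 0 0 0 -0.8 0; 0 0 0 0 0 -0.8 0; 0 0 0 0 0 -0.8 0"
}}

```text
t: 14.05
ee_pos: [0.5234, -0.1888, 0.0837]
tcp_rot: [0.389, 0.921, 0.0, 0.0]
ft_force: [-0.2, 2.4, 5.9]
grip_width: 0.0107
grip_force: 61.2
```

Request:
{"fn": "step_arm", "kwargs": {
  "series": "0 0 0 0 0 -0.8 0; 0 0 0 0 0 -0.8 0; 0 0 0 0 0 -0.8 0; 0 0 0 0 0 -0.8 0; 0 0 0 0 0 0 0"
}}

```text
t: 14.55
ee_pos: [0.5235, -0.1887, 0.0837]
tcp_rot: [0.503, 0.864, 0.0, 0.0]
ft_force: [0.5, 3.0, 5.4]
grip_width: 0.011
grip_force: 61.4
```

Request:
{"fn": "step_arm", "kwargs": {
  "series": "0 0 0 0 0 -0.8 0; 0 0 0 0 0 -0.8 0; 0 0 0 0 0 -0.8 0; 0 0 0 0 0 -0.8 0; 0 0 0 0 0 -0.8 0"
}}

```text
t: 15.05
ee_pos: [0.5238, -0.1886, 0.0837]
tcp_rot: [0.635, 0.773, 0.001, 0.0]
ft_force: [-0.1, 3.1, 5.4]
grip_width: 0.0107
grip_force: 61.0
```

Request:
{"fn": "step_arm", "kwargs": {
  "series": "0 0 0 0 0 -0.8 0; 0 0 0 0 0 -0.6 0; 0 0 0 0 0 0 0; 0 0 0 0 0 0 0; 0 0 0 0 0 0 0"
}}

```text
t: 15.55
ee_pos: [0.5238, -0.1886, 0.0837]
tcp_rot: [0.676, 0.737, 0.001, 0.0]
ft_force: [-0.2, 2.1, 5.3]
grip_width: 0.0107
grip_force: 61.3
```

Run:
```python
from h import *
o=readout.get_obs();r=o['tcp_rot'];print(o['t'],o['ee_pos'],o['grip_force'],o['wrist_torque'],'tooly',2*np.degrees(np.arctan2(r[1],r[0]))-90)
w=grab('wrist','w5');t=grab('top','t5');s=grab('side','s5')
W=cv2.resize(w['frame'],(400,300));T=cv2.resize(t['frame'][115:235,305:465],(400,300));S=cv2.resize(s['frame'][145:220,260:360],(400,300));U=cv2.resize(s['frame'][100:325,90:390],(400,300))
cv2.imwrite('pics/c5.png',np.vstack([np.hstack([W,T]),np.hstack([S,U])])[:,:,::-1])
```

```text
15.55 [ 0.52383384 -0.18858505  0.08366849] 61.27953886985779 [0.51013299 0.06700759 0.12309046] tooly 4.946723854239366
```

View pics/c5.png

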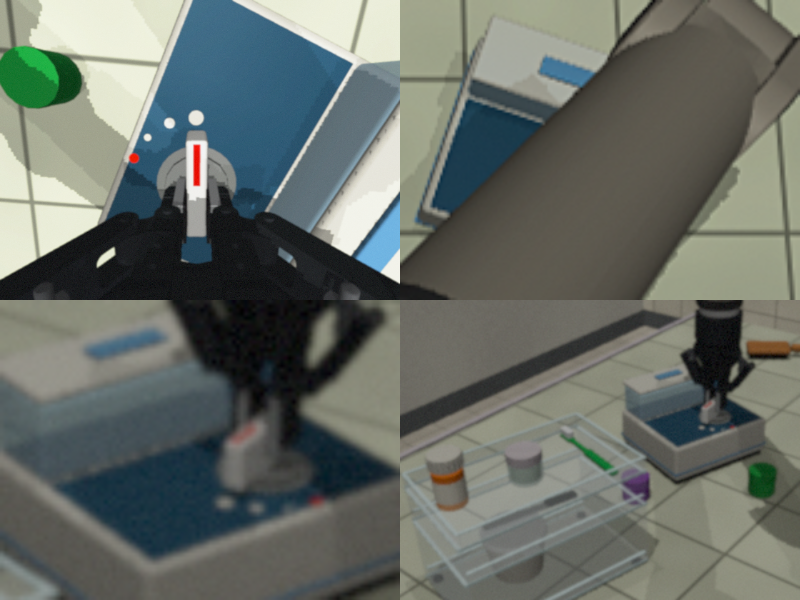

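The lever's striped end points straight at the biggest dot: tip at (196,135), dot at (196,118) in the wrist quarter. The tool angle gives a dial of about 1.16 rad. The jar still stands on the tier. I'll hold for 3.5 s.

Request:
{"fn": "step_arm", "kwargs": {
  "series": "0 0 0 0 0 0 0; 0 0 0 0 0 0 0; 0 0 0 0 0 0 0; 0 0 0 0 0 0 0; 0 0 0 0 0 0 0"
}}

```text
t: 16.2
ee_pos: [0.5238, -0.1886, 0.0837]
tcp_rot: [0.676, 0.737, 0.001, 0.0]
ft_force: [-0.2, 2.7, 5.5]
grip_width: 0.0103
grip_force: 61.3
```

Request:
{"fn": "step_arm", "kwargs": {
  "series": "0 0 0 0 0 0 0; 0 0 0 0 0 0 0; 0 0 0 0 0 0 0; 0 0 0 0 0 0 0; 0 0 0 0 0 0 0"
}}

```text
t: 16.7
ee_pos: [0.5238, -0.1886, 0.0837]
tcp_rot: [0.676, 0.737, 0.001, 0.0]
ft_force: [0.3, 2.8, 5.0]
grip_width: 0.0105
grip_force: 61.3
```

Request:
{"fn": "step_arm", "kwargs": {
  "series": "0 0 0 0 0 0 0; 0 0 0 0 0 0 0; 0 0 0 0 0 0 0; 0 0 0 0 0 0 0; 0 0 0 0 0 0 0"
}}

```text
t: 17.2
ee_pos: [0.5238, -0.1886, 0.0837]
tcp_rot: [0.676, 0.737, 0.001, 0.0]
ft_force: [0.3, 3.4, 5.9]
grip_width: 0.0109
grip_force: 61.3
```

Request:
{"fn": "step_arm", "kwargs": {
  "series": "0 0 0 0 0 0 0; 0 0 0 0 0 0 0; 0 0 0 0 0 0 0; 0 0 0 0 0 0 0; 0 0 0 0 0 0 0"
}}

```text
t: 17.7
ee_pos: [0.5238, -0.1886, 0.0837]
tcp_rot: [0.676, 0.737, 0.001, 0.0]
ft_force: [-0.1, 2.3, 5.3]
grip_width: 0.0107
grip_force: 61.3
```

Request:
{"fn": "step_arm", "kwargs": {
  "series": "0 0 0 0 0 0 0; 0 0 0 0 0 0 0; 0 0 0 0 0 0 0; 0 0 0 0 0 0 0; 0 0 0 0 0 0 0"
}}

```text
t: 18.2
ee_pos: [0.5238, -0.1886, 0.0837]
tcp_rot: [0.676, 0.737, 0.001, 0.0]
ft_force: [0.4, 2.1, 5.2]
grip_width: 0.0108
grip_force: 61.3
```

Request:
{"fn": "step_arm", "kwargs": {
  "series": "0 0 0 0 0 0 0; 0 0 0 0 0 0 0; 0 0 0 0 0 0 0; 0 0 0 0 0 0 0; 0 0 0 0 0 0 0"
}}

```text
t: 18.7
ee_pos: [0.5238, -0.1886, 0.0837]
tcp_rot: [0.676, 0.737, 0.001, 0.0]
ft_force: [0.5, 2.5, 5.8]
grip_width: 0.0106
grip_force: 61.3
```

Request:
{"fn": "step_arm", "kwargs": {
  "series": "0 0 0 0 0 0 0; 0 0 0 0 0 0 0; 0 0 0 0 0 0 0; 0 0 0 0 0 0 0; 0 0 0 0 0 0 0"
}}

```text
t: 19.2
ee_pos: [0.5238, -0.1886, 0.0837]
tcp_rot: [0.676, 0.737, 0.001, 0.0]
ft_force: [1.7, 2.8, 5.2]
grip_width: 0.0105
grip_force: 61.3
```

Run:
```python
from h import *
o=readout.get_obs();r=o['tcp_rot'];print(o['t'],o['grip_force'],'tooly',2*np.degrees(np.arctan2(r[1],r[0]))-90)
w=grab('wrist','w6');a=np.load('pics/w5.npz')['frame'];print(np.abs(a.astype(int)-w['frame'])[130:300,180:380].mean())
print(workorder.hand_in())
```

```text
19.2 61.280293464660645 tooly 4.945835311219099
2.611186274509804
the job is handed in; nothing more can be done
None
```

I handed the job in with the jar standing upright on the middle of the top tier and the fingers holding the dial at the third click (about 1.16 rad by the tool angle), where it had been held for over 3.5 s; the hand-in returned no verdict.

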